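Load a steel back plate into the guarded lever punch

ROBOT

A 6-joint arm with a two-finger parallel gripper is mounted at the origin on the work surface. World frame = base frame: x ahead of the robot, y to its left, z up, the work surface at z = 0. Lengths are in m, angles in degrees, forces in N, time in s.
With the tool pointing down it reaches from about 0.25 to 0.85 m from the base axis. Payload 12.5 kg.
Tool frame: the origin (TCP) lies at the very end of the fingers, on their centre line; the grasp point (between the pads) lies 19 mm behind it (env.tcp_to_grasp is the distance from the TCP to the grasp point, in m); z points along the fingers, y is the line along which they close (so a half turn about z gives the same grasp; the last joint's range is limited). The gripper opens to 93 mm and grips with 3 to 60 N. Pads are 15 mm wide; open, the fingers measure 128 mm over their backs; the gripper's body (75 mm by 188 mm) begins 65 mm behind the grasp point.
Start: joints at [-78.587, 20.094, 94.641, -0, 65.266, -4.847], TCP at [0.154, -0.528, 0.219] pointing down, gripper open.
Joint ranges: [-157.81, 157.81], [-45, 120.19], [0.68, 151.7], [-89.99, 269.99], [4.06, 180], [-164.3, 164.3]. Speed limits (degrees/s): [127.2, 127.2, 159.86, 180, 180, 180].

INTERFACE

Orientations are given as a 3x3 rotation matrix whose columns are the frame's x, y, z axes.
In Python, from station import env gives the robot as it stands.
- The arm moves only by the tool jog_arm, never from a script. Its argument "commands" is one flat list of numbers, 4 for each row, row after row: the shift along the tool's x, y, z scaled (see below), then the turn about the tool's z scaled (see below). In form: [tx, ty, tz, twist, tx, ty, tz, twist, ...]. A call has 1 to 20 rows; each row is the pose to reach, as a shift and turn from the pose commanded when the call began, along the tool's axes at that moment, turning the shorter way round; what a row does not reach only later rows make up. The controller multiplies each number of a shift by 0.15 m and each number of a turn by pi rad. A row lasts 1/8 s, in which the tool goes at most 62.5 mm and 10.7 degrees, less where a joint would pass 70% of its speed; a pose out of reach is approached as far as the arm can. A call with a number of a shift or a turn outside -1 to 1 is refused whole. A call with a gripper value outside its range is refused whole. "fingers" is the finger opening in mm, from 0 to 93, set as the call begins (left out, the last holds). The fingers move at their own pace and stop on an object; "force" is the grip in N (left out, the last holds). Time passes only in rows, so rows that repeat a pose let the fingers close. It gives the time, the measured TCP pose, the force, the opening and the grip force at its end, in the units of the state.
- env.read_state(): the state, without advancing time (a new reading comes with each control period).
- env.get_image(name): name is "side" or "top"; returns the picture (384x512x3 uint8, blue, green, red); there is no depth.
- env.camera_params(name): a dict with "K" (3x3 intrinsics, pixels), "k1" (the pictures are not rectified: a ray, as slopes to the right and down, at radius r is drawn at 1 + k1 r^2 times it, then the intrinsics apply), "eye" and "orientation" of the camera in the world. Camera axes: x right, y down, z forward; pixel columns grow to the right and rows downward; lengths in m; the calibration is good to about 2 mm. A picture is of the moment at which its call begins. camera_params takes no time and is no camera call.
- env.sign_off(): hands the job in; it is judged then, once.
The state is a dict: "t": time; "joints": joint angles; "qd": joint speeds; "effort": joint torques, N m; "tool_pos": TCP position; "orientation": TCP orientation; "force": force on the tool from outside, world axes, zero at the start; "wrist_torque": the same for the moment, N m; "opening": finger opening in m; "finger_force": force on a finger pad.
Only numpy, scipy, OpenCV 4.12 (cv2) and the standard library are available. Lean on these libraries where they do the work, as an engineer would, in place of code of your own. Each camera call takes 0.05 s, during which the arm holds its last target. There are 200 camera calls.

TASK

The smith wants the next back plate punched: swing the clear guard of the lever punch right up out of the way and slide the steel plate along the support table into the punch until it lies flat with one long side flush against the side fence and its leading end home against the back stop. Then lower the guard until it is fully closed over the plate and let go, leaving the tin, the vee block and the other things on the bench where they are.

Things in the scene. Friction and masses are not known exactly. Their poses are not given: they have to be found in the camera images.
- nest (a point): Fixed point of the press: where the plate's centre (half-way up) must finally be. Its axes, shared by all press points: x the level feed direction, from the support table into the throat; y level, pointing away from the side fence; z up. The flat top of bed and table is 3.5 mm below. A seated plate has its leading 40 mm under the head, the other 100 mm in front, all covered by the closed guard
- fence (a point): Fixed on the press: point on the side fence's face, at bed level, 45 mm to -y of the nest. The fence is a steel bar, 14 mm high and 14 mm thick, its face running along x from 330 mm before the nest to 60 mm past it
- back_stop (a point): Fixed on the press: point on the face of the back stop, at bed level, 70 mm in +x of the nest, under the head: a steel block 70 mm wide, 16 mm high
- support_table (a point): Fixed on the press: centre of the top face of the grey support table, 265 mm before (-x) and 40 mm in +y of the nest: 330 mm along x, 250 mm along y, 50 mm over the bench and flush with the bed, which carries on into the throat 170 mm wide (85 mm either side of the nest)
- head_front (a point): Fixed on the press: middle of the front face of the blue head, 30 mm in +x of the nest: 120 mm wide, from 30 mm to 98 mm over the bed, so the end of the plate slides under it (the punch hangs 9 mm over a seated plate). The ram stands 47 mm over the head's top; the fixed hand lever starts 115 mm behind this face and rises rearward to 290 mm over the bench
- guard_hinge (a point): Fixed on the press: middle of the guard's hinge axis (along y), at x +22, y +16, z +88.5 mm from the nest, on the top front edge of the head, 142 mm over the bench
- guard_handle (a point): Centre of the round bar of the guard's bow handle: 14 mm thick, along the hinge direction, 88 mm free between its two posts, 32 mm clear gap to the pane, 125 mm from the hinge axis. Guard closed: 120 mm before the hinge (-x) and 35 mm below it, 57 mm over the bed. Fully up: 65 mm behind (+x) and 107 mm above the hinge. Moves with the guard
- guard (a joint): Angle of the clear guard pane (118 mm wide, 136 mm long, aluminium edges), hinged at its top: 0 closed, sloping 36 degrees down and out, its lip 4 mm off the bed and 120 mm before the head; grows as the lip swings out and up; 2.4 fully up, pane leaning 12 degrees back over the head. 0.4 kg; stiff friction hinge (0.5 N m) stays where left; may start up to 0.45 ajar
- plate_mid (a point): Centre, half-way up, of the steel plate: 140 mm long (its x), 90 mm wide (its y), 7 mm thick, about 0.7 kg, lying flat on the support table, its +x end towards the punch, askew by up to 0.55 rad and off the fence; two small dark holes at its -x end. Too wide for most grippers: push it
- tin_mid (a point): Centre, half-way up, of a round metal tin, 52 mm across, 45 mm high, standing on the support table near the guard on the side away from the fence; leave it alone
- vee_block_mid (a point): Centre, half-way up, of a dark steel vee block 50 x 40 x 38 mm standing on the rear corner of the support table, away from the fence; leave it alone
- hammer: Hammer with a wooden shaft lying on the bench beyond the press; leave it alone
- brush: Wooden-handled brush lying on the bench on the robot's side of the press; leave it alone
- mug_mid (a point): Centre, half-way up, of a white mug, 80 mm across, 90 mm high, on the bench; leave it alone
- wax_mid (a point): Centre, half-way up, of a jar, 80 mm across, 70 mm high, on the bench beyond the press; leave it alone
Not all that is in view belongs to the job. What is meant by the part that bears plate_mid is not pink or yellow, and is the larger of those in its own colour.

How it is judged (in metres and radians):
On the way, in this order (a step that is already met when the one before it is completed fails the run):
1. the guard is swung right up (1.9 rad or more) (value of joint guard above 1.9 rad), for 0.2 s.
2. with the guard still up, the plate is against the fence and the back stop (value of joint guard above 1.5 rad and x of plate_mid in the frame of nest above -0.005 m and y of plate_mid in the frame of nest below 0.005 m and angle between the x axis of plate_mid and the x axis of nest, either way round below 0.05 rad), for 0.2 s.
At the end, for the whole second after the job is handed in: the guard is closed (within 0.06 rad), the plate lies flat on the bed against the fence and the back stop (within 5 mm each way, 0.05 rad) and is at rest (value of joint guard below 0.06 rad and x of plate_mid in the frame of nest between -0.005 and 0.005 m and y of plate_mid in the frame of nest between -0.005 and 0.005 m and z of plate_mid in the frame of nest between -0.004 and 0.004 m and angle between the x axis of plate_mid and the x axis of nest, either way round below 0.05 rad and linear speed of plate below 0.02 m/s); the robot touches nothing.
It fails at once if a bystander was shifted by more than 25 mm (distance of any of tin_mid, vee_block_mid, hammer, brush, mug_mid, wax_mid from where it was at the start of the episode above 0.025 m).
It also fails if it takes over 72 s, if anything falls off the work surface, if the arm or the gripper's body presses on something with over 40 N, if the wrist force passes 120 N, or if a joint passes its speed limit or range.

## Working session

There is one attempt and no reset: what is moved stays moved. The work goes in short steps, Python scripts to look and compute and a tool call to move; the robot and the scene stay as the last step left them, time stands still between calls to the robot, and variables do not carry over. Pictures are saved under pics/ and viewed, at most 10 in all, crops included, and the job is handed in when it is done.

Besides the shell and the picture viewer there is one more tool, called after "Emit:" as a command line: name --argument value ..., lists and objects as JSON in quotes. jog_arm: Moves the arm, as the interface text tells. Its arguments: {"type":"object","properties":{"commands":{"type":"array","items":{"type":"number"}},"fingers":{"type":"number"},"force":{"type":"number"}},"required":["commands"]}

```bash
mkdir -p pics; ls; python3 - <<'E'
from station import env
import cv2
for n in("side","top"):
    cv2.imwrite(f"pics/{n}0.png",env.get_image(n)); print(n,env.camera_params(n))
s=env.read_state(); print(s)
E
```

```text
pics
side {'K': array([[459.10565337,   0.        , 258.37961337],
       [  0.        , 459.10565337, 193.25611008],
       [  0.        ,   0.        ,   1.        ]]), 'k1': -0.10819301973324118, 'eye': array([ 0.41458299, -1.12186043,  0.79285876]), 'orientation': array([[ 0.99794185, -0.03637339,  0.05281144],
       [-0.06396585, -0.50657968,  0.85981707],
       [-0.00452126, -0.86142557, -0.50786371]])}
top {'K': array([[444.45442837,   0.        , 248.38848567],
       [  0.        , 444.45442837, 198.10858446],
       [  0.        ,   0.        ,   1.        ]]), 'k1': -0.041064156195193637, 'eye': array([ 0.35482556, -0.00511697,  1.53078212]), 'orientation': array([[ 2.64916194e-02, -9.96002852e-01,  8.53024809e-02],
       [-9.99648929e-01, -2.63556417e-02,  2.72002197e-03],
       [-4.60948014e-04, -8.53445915e-02, -9.96351388e-01]])}
{'t': 0.1, 'joints': array([-7.85867613e+01,  2.01211345e+01,  9.46724544e+01,  1.18666150e-03,
        6.52665729e+01, -4.84700052e+00]), 'qd': array([-0.00896806,  0.01770384, -0.08702168,  0.00047296,  0.07354724,
        0.02900006]), 'effort': array([ 4.86393219e-04, -4.98029423e+01, -2.85704952e+01,  7.00271828e-02,
        2.39432487e-02, -2.04813591e-05]), 'tool_pos': array([ 0.15397067, -0.52768713,  0.21816187]), 'orientation': array([[ 9.60002271e-01,  2.79992150e-01, -1.89342788e-04],
       [ 2.79992194e-01, -9.60001721e-01,  1.03297888e-03],
       [ 1.07456576e-04, -1.04467657e-03, -9.99999449e-01]]), 'force': array([ 0.46508225, -0.06564372, -0.21420037]), 'wrist_torque': array([-0.02014963, -0.028587  , -0.00232356]), 'finger_force': 0.0, 'opening': 0.09325666087612344}
```

View pics/side0.png

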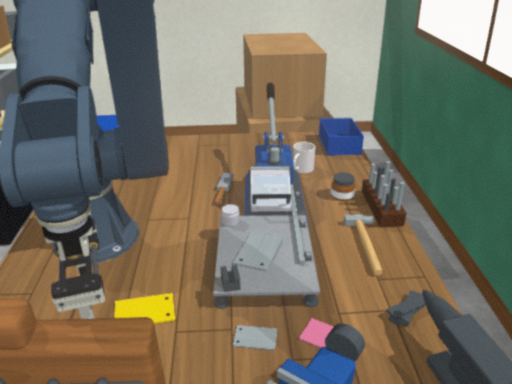

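View pics/top0.png

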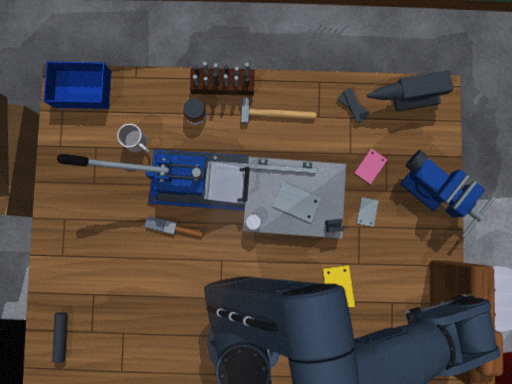

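The top view shows the press feeding towards image-left. The table is around (295,200), the fence bar runs along (265..315, 168), the guard is at (226,182), the tin at (253,222) and the vee block at (334,226).

Plate candidates are grey on the table at (297,201), small grey on the bench at (368,212), pink at (371,166) and yellow at (339,286). The larger grey one, on the table, fits. I'll confirm it in a crop and measure.

```bash
cat > h.py <<'E'
import numpy as np, cv2
from station import env
def ray(n,px):
    c=env.camera_params(n);K=c["K"];d=np.array([c["k1"],0,0,0,0.])
    p=cv2.undistortPoints(np.array(px,float).reshape(-1,1,2),K,d).reshape(-1,2)
    return c["eye"],np.c_[p,np.ones(len(p))]@c["orientation"].T
def onz(n,px,z):
    e,r=ray(n,px); return e+r*((z-e[2])/r[:,2])[:,None]
def proj(n,P):
    c=env.camera_params(n);R=c["orientation"].T
    return cv2.projectPoints(np.array(P,float).reshape(-1,1,3),cv2.Rodrigues(R)[0],-R@c["eye"],c["K"],np.array([c["k1"],0,0,0,0.]))[0].reshape(-1,2)
E
python3 - <<'E'
from h import *
t=cv2.imread("pics/top0.png");s=cv2.imread("pics/side0.png")
a=cv2.resize(t[135:250,140:390],None,fx=3.2,fy=3.2,interpolation=cv2.INTER_CUBIC)
cv2.imwrite("pics/c_top.png",a)
a=cv2.resize(s[155:310,205:325],None,fx=3.8,fy=3.8,interpolation=cv2.INTER_CUBIC)
cv2.imwrite("pics/c_side.png",a)
print(onz("top",[[245,160],[346,165],[342,238],[243,233],[297,201]],.05).round(3))
E
```

```text
[[ 0.61   0.014  0.05 ]
 [ 0.602 -0.327  0.05 ]
 [ 0.357 -0.316  0.05 ]
 [ 0.365  0.014  0.05 ]
 [ 0.476 -0.164  0.05 ]]
```

View pics/c_top.png

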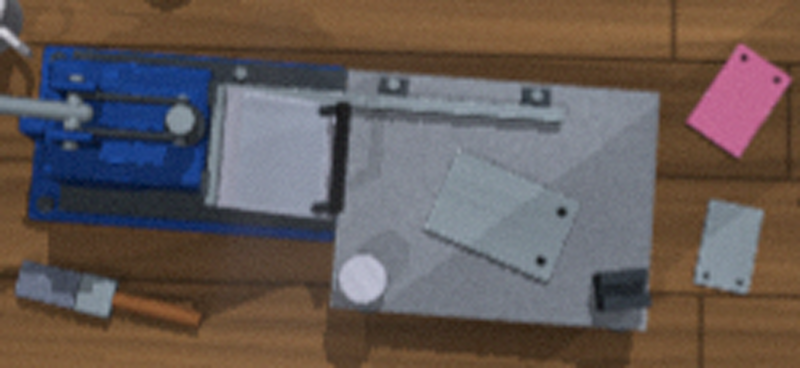

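View pics/c_side.png

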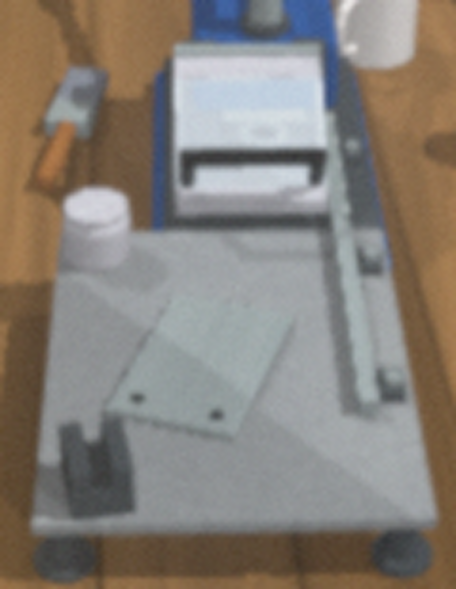

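The crops confirm it: grey plate, two dark holes at the robot-side end, top-crop corners (458,150), (579,207), (546,282), (425,231). The guard handle bar runs (343,105)–(335,210) and the fence's inner edge (352,108)–(562,123).

```bash
cat >> h.py <<'E'
def C(p): return np.array(p,float)/3.2+[140,135]-0.34
def S(p): return np.array(p,float)/3.8+[205,155]-0.37
def tri(a,b):
    e1,r1=ray("top",[a]);e2,r2=ray("side",[b]);r1=r1[0]/np.linalg.norm(r1);r2=r2[0]/np.linalg.norm(r2)
    k=np.linalg.lstsq(np.c_[r1,-r2],e2-e1,rcond=None)[0]
    p,q=e1+k[0]*r1,e2+k[1]*r2
    return (p+q)/2,np.linalg.norm(p-q)
E
python3 - <<'E'
from h import *
t=cv2.imread("pics/top0.png")
tab=onz("top",C([[345,70],[658,93],[647,328],[332,304]]),.05); print("table",tab.round(4).tolist())
ax=(tab[0]-tab[1]+tab[3]-tab[2])[:2]; print("len",np.linalg.norm(ax)/2,"yaw",np.degrees(np.arctan2(ax[1],ax[0])),"w",np.linalg.norm((tab[0]-tab[3])[:2]),np.linalg.norm((tab[1]-tab[2])[:2]))
f=onz("top",C([[352,108],[562,123],[345,97],[563,108]]),.064);print("fence",f.round(4).tolist()); d=f[0]-f[1];print(np.degrees(np.arctan2(d[1],d[0])))
p=onz("top",C([[458,150],[579,207],[546,282],[425,231]]),.057);print("plate",p.round(4).tolist(),p.mean(0), [np.linalg.norm(p[i]-p[i-1]) for i in range(4)])
d=p[0]-p[1]+p[3]-p[2];print("plate yaw",np.degrees(np.arctan2(d[1],d[0])))
print("handle", tri(C([343,105]),S([325,156])),tri(C([335,210]),S([185,160])), tri(C([340,158]),S([255,156])))
print("head top front corner z.148", onz("top",C([[209,68],[206,186]]),.148).round(3).tolist())
print("tin top",onz("top",C([[361,278]]),.095),"vee",onz("top",C([[622,290]]),.088))
E
```

```text
table [[0.6222, 0.0057, 0.05], [0.6066, -0.3247, 0.05], [0.3595, -0.3152, 0.05], [0.3759, 0.0127, 0.05]]
len 0.32958489140149605 yaw 87.22156509457162 w 0.2463454319681935 0.24728904037780544
fence [[0.5798, -0.0027, 0.064], [0.5699, -0.2217, 0.064], [0.5912, 0.0049, 0.064], [0.5857, -0.2225, 0.064]]
87.41283231385067
plate [[0.5396, -0.1145, 0.057], [0.4832, -0.2416, 0.057], [0.4044, -0.2084, 0.057], [0.454, -0.0819, 0.057]] [ 0.47028491 -0.16158379  0.057     ] [np.float64(0.0915830846679602), np.float64(0.13909403341896592), np.float64(0.08558472773409803), np.float64(0.13591484074543486)]
plate yaw 67.32733765910787
handle (array([0.57525321, 0.0063098 , 0.11444485]), np.float64(0.0007644715806659603)) (array([0.46922485, 0.01150373, 0.11237788]), np.float64(0.0005908165951904963)) (array([0.52172539, 0.00786666, 0.11576694]), np.float64(0.001429945636905465))
head top front corner z.148 [[0.603, 0.139, 0.148], [0.486, 0.138, 0.148]]
tin top [[ 0.40222645 -0.01638682  0.095     ]] vee [[ 0.39719024 -0.28145657  0.088     ]]
```

```bash
cat >> h.py <<'E'
YAW=np.radians(87.3); N=np.array([.5425,.1074,.0535])
XP=np.array([np.cos(YAW),np.sin(YAW),0]);YP=np.array([-XP[1],XP[0],0]);R=np.c_[XP,YP,[0,0,1]]
def P2W(p): return N+R@(np.array(p,float)/1000)   # press mm -> world
def W2P(w): return R.T@(np.array(w)-N)*1000
def plan(pts,yaw=None):
    "pts press mm; yaw: wanted press-frame angle of tool y (mod 180)"
    s=env.read_state();O=s["orientation"];tw=0
    if yaw is not None:
        a=np.degrees(np.arctan2(*(R.T@O[:,1])[[1,0]])); d=(yaw-a+90)%180-90; tw=-d/180
    print("t",s["t"],"press pos",W2P(s["tool_pos"]).round(1),"F",s["force"].round(1),"open",s["opening"],"j6",s["joints"][5])
    for p in pts: print(p,((O.T@(P2W(p)-s["tool_pos"]))/.15).round(3).tolist(),round(tw,4))
E
python3 - <<'E'
from h import *
h=W2P([.522,.008,.1145]);print("handle",h)
print("plate",W2P([.4703,-.1616,.0535]))
plan([[h[0],h[1],160],[h[0],h[1],43.]],0)
E
```

```text
handle [-100.25533581   15.79486124   61.        ]
plate [-272.10246211   59.44821373    0.        ]
t 0.1 press pos [-652.7  358.2  164.7] F [ 0.5 -0.1 -0.2] open 0.09325666087612344 j6 -4.847000520493472
[np.float64(-100.25533581076748), np.float64(15.794861236181866), 160] [3.355, -2.741, 0.034] 0.1053
[np.float64(-100.25533581076748), np.float64(15.794861236181866), 43.0] [3.355, -2.741, 0.814] 0.1053
```

Emit:
jog_arm --commands '[1, -0.82, 0, 0.1053, 1, -0.82, 0, 0.1053, 1, -0.82, 0, 0.1053, 1, -0.82, 0, 0.1053]' --fingers 50 --force 20

```text
t: 0.6
tool_pos: [0.2649, -0.3653, 0.2186]
orientation: [[0.999, -0.043, -0.0], [-0.043, -0.999, 0.001], [-0.0, -0.001, -1.0]]
force: [0.2, -1.3, 0.9]
opening: 0.0571
finger_force: 0.0
```

```bash
python3 - <<'E'
from h import *
plan([[-100.3,15.8,160],[-100.3,15.8,43.]],0)
E
```

```text
t 0.6 press pos [-485.3  255.1  165.1] F [ 0.2 -1.3  0.9] open 0.057111579871831415 j6 32.49948601706991
[-100.3, 15.8, 160] [1.604, -2.561, 0.036] 0.0011
[-100.3, 15.8, 43.0] [1.604, -2.56, 0.816] 0.0011
```

Emit:
jog_arm --commands '[0.62, -1, 0, 0, 0.62, -1, 0, 0, 0.62, -1, 0, 0, 0.62, -1, 0, 0]'

```text
t: 1.1
tool_pos: [0.3646, -0.221, 0.2186]
orientation: [[0.999, -0.043, 0.0], [-0.043, -0.999, 0.0], [0.0, -0.0, -1.0]]
force: [-0.1, -0.5, 0.6]
opening: 0.05
finger_force: 0.0
```

Emit:
jog_arm --commands '[0.62, -1, 0, 0, 0.62, -1, 0, 0, 0.62, -1, 0, 0, 0.62, -1, 0, 0]'

```text
t: 1.6
tool_pos: [0.4646, -0.0763, 0.2183]
orientation: [[0.999, -0.044, -0.0], [-0.044, -0.999, -0.0], [-0.0, 0.0, -1.0]]
force: [-0.2, -0.2, 0.4]
opening: 0.0501
finger_force: 0.0
```

```bash
python3 - <<'E'
from h import *
plan([[-100.3,15.8,160],[-100.3,15.8,43.]],0)
E
```

```text
t 1.6 press pos [-187.1   69.1  164.8] F [-0.2 -0.2  0.4] open 0.05011630633199309 j6 77.55170484534564
[-100.3, 15.8, 160] [0.357, -0.578, 0.032] 0.0009
[-100.3, 15.8, 43.0] [0.357, -0.578, 0.812] 0.0009
```

Emit:
jog_arm --commands '[0.357, -0.578, 0.03, 0, 0.357, -0.578, 0.03, 0, 0.357, -0.578, 0.03, 0, 0.357, -0.578, 0.2, 0, 0.357, -0.578, 0.4, 0, 0.357, -0.578, 0.6, 0, 0.357, -0.578, 0.72, 0, 0.357, -0.578, 0.81, 0, 0.357, -0.578, 0.81, 0]'

```text
t: 2.72
tool_pos: [0.5205, 0.0059, 0.0966]
orientation: [[0.999, -0.048, -0.001], [-0.048, -0.999, -0.0], [-0.001, 0.0, -1.0]]
force: [-1.0, 0.2, 0.6]
opening: 0.0504
finger_force: 0.0
```

Emit:
jog_arm --commands '[0, 0, 0, 0, 0, 0, 0, 0, 0, 0, 0, 0, 0, 0, 0, 0, 0, 0, 0, 0, 0, 0, 0, 0]' --fingers 0 --force 25

```text
t: 3.48
tool_pos: [0.5211, 0.0072, 0.0973]
orientation: [[0.999, -0.047, 0.0], [-0.047, -0.999, 0.0], [0.0, -0.0, -1.0]]
force: [-0.8, 0.7, 2.7]
opening: 0.0134
finger_force: 25.0
```

```bash
python3 - <<'E'
from h import *
plan([])
a=cv2.resize(env.get_image("side")[140:260,215:325],None,fx=4,fy=4,interpolation=cv2.INTER_CUBIC)
b=cv2.resize(env.get_image("top")[120:240,190:300],None,fx=3,fy=4,interpolation=cv2.INTER_CUBIC)
cv2.imwrite("pics/g1.png",np.hstack([a,b[:, :355]]))
E
```

```text
t 3.475 press pos [-101.1   16.6   43.8] F [-0.8  0.7  2.7] open 0.013442044086929795 j6 88.35515273272053
```

View pics/g1.png

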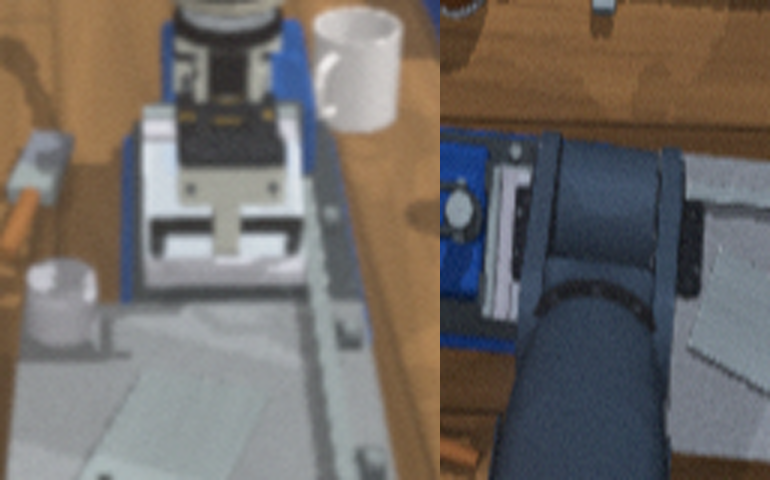

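The image shows the bar between the fingers, at about (225,235) in the crop, and the 13.4 mm opening agrees. Next is the opening arc about the hinge.

```bash
python3 - <<'E'
from h import *
def arc(a0,a1,n):
    A=np.radians(np.linspace(a0,a1,n+1)[1:]);b=np.radians(a0)
    ty=-125*(np.cos(b)-np.cos(A))/150; tz=-125*(np.sin(A)-np.sin(b))/150
    print(", ".join(f"0, {y:.3f}, {z:.3f}, 0" for y,z in zip(ty,tz)))
arc(-12.7,55,12);arc(55,114,12)
E
```

```text
0, 0.014, -0.081, 0, 0, 0.020, -0.163, 0, 0, 0.018, -0.245, 0, 0, 0.008, -0.326, 0, 0, -0.010, -0.406, 0, 0, -0.036, -0.484, 0, 0, -0.069, -0.559, 0, 0, -0.110, -0.630, 0, 0, -0.157, -0.697, 0, 0, -0.211, -0.759, 0, 0, -0.270, -0.816, 0, 0, -0.335, -0.866, 0
0, -0.060, -0.038, 0, 0, -0.124, -0.072, 0, 0, -0.190, -0.099, 0, 0, -0.258, -0.121, 0, 0, -0.327, -0.137, 0, 0, -0.398, -0.147, 0, 0, -0.469, -0.151, 0, 0, -0.541, -0.148, 0, 0, -0.612, -0.140, 0, 0, -0.682, -0.125, 0, 0, -0.750, -0.105, 0, 0, -0.817, -0.079, 0
```

Emit:
jog_arm --commands '[0, 0.014, -0.081, 0, 0, 0.02, -0.163, 0, 0, 0.018, -0.245, 0, 0, 0.008, -0.326, 0, 0, -0.01, -0.406, 0, 0, -0.036, -0.484, 0, 0, -0.069, -0.559, 0, 0, -0.11, -0.63, 0, 0, -0.157, -0.697, 0, 0, -0.211, -0.759, 0, 0, -0.27, -0.816, 0, 0, -0.335, -0.866, 0]'

```text
t: 5.08
tool_pos: [0.5235, 0.0534, 0.2303]
orientation: [[0.999, -0.047, 0.001], [-0.047, -0.999, -0.009], [0.002, 0.009, -1.0]]
force: [-9.2, -28.4, 23.0]
opening: 0.0134
finger_force: 25.0
```

```bash
cat >> h.py <<'E'
def arc2(cmd,a0,a1,n):
    A=np.radians(np.linspace(a0,a1,n+1)[1:])
    ty=-(-125*np.cos(A)-cmd[0])/150; tz=-(125*np.sin(A)-cmd[1])/150
    print("end",(-125*np.cos(A[-1]),125*np.sin(A[-1])));print(", ".join(f"0, {y:.3f}, {z:.3f}, 0" for y,z in zip(ty,tz)))
E
python3 -c "
from h import *
arc2((-70.2,96.4),54,113,12)"
```

```text
end (np.float64(48.84139106115922), np.float64(115.06310668155503))
0, -0.038, -0.071, 0, 0, -0.101, -0.105, 0, 0, -0.166, -0.134, 0, 0, -0.234, -0.157, 0, 0, -0.303, -0.174, 0, 0, -0.374, -0.185, 0, 0, -0.445, -0.190, 0, 0, -0.516, -0.189, 0, 0, -0.588, -0.182, 0, 0, -0.658, -0.169, 0, 0, -0.727, -0.150, 0, 0, -0.794, -0.124, 0
```

Emit:
jog_arm --commands '[0, -0.038, -0.071, 0, 0, -0.101, -0.105, 0, 0, -0.166, -0.134, 0, 0, -0.234, -0.157, 0, 0, -0.303, -0.174, 0, 0, -0.374, -0.185, 0, 0, -0.445, -0.19, 0, 0, -0.516, -0.189, 0, 0, -0.588, -0.182, 0, 0, -0.658, -0.169, 0, 0, -0.727, -0.15, 0, 0, -0.794, -0.124, 0, 0, -0.794, -0.124, 0, 0, -0.794, -0.124, 0]'

```text
t: 6.82
tool_pos: [0.5296, 0.1769, 0.2468]
orientation: [[0.999, -0.047, 0.002], [-0.047, -0.999, 0.002], [0.002, -0.002, -1.0]]
force: [5.1, 4.2, 1.4]
opening: 0.0133
finger_force: 25.0
```

Emit:
jog_arm --commands '[0, 0, 0, 0, 0, 0, 0, 0, 0, 0, 0, 0, 0, 0, -0.2, 0, 0, 0, -0.6, 0, 0, 0, -0.6, 0]' --fingers 26

```text
t: 7.58
tool_pos: [0.5303, 0.1766, 0.34]
orientation: [[0.999, -0.047, 0.007], [-0.047, -0.999, 0.002], [0.007, -0.002, -1.0]]
force: [-0.4, -0.5, -0.0]
opening: 0.0257
finger_force: 0.0
```

```bash
python3 - <<'E'
from h import *
plan([[-272,140,120],[-272,140,-1]],0)
E
```

```text
t 7.575 press pos [ 68.5  15.5 286.5] F [-0.4 -0.5 -0. ] open 0.02570263260382441 j6 106.3371014417188
[-272, 140, 120] [-0.838, 2.273, 1.099] 0.0
[-272, 140, -1] [-0.844, 2.274, 1.906] 0.0
```

Emit:
jog_arm --commands '[-0.4, 1, 0, 0, -0.4, 1, 0, 0, -0.4, 1, 0, 0, -0.4, 1, 0, 0]' --fingers 93

```text
t: 8.07
tool_pos: [0.4611, 0.0278, 0.3353]
orientation: [[0.999, -0.05, -0.001], [-0.05, -0.999, -0.0], [-0.001, 0.0, -1.0]]
force: [0.7, 1.0, 0.2]
opening: 0.0615
finger_force: 0.0
```

Emit:
jog_arm --commands '[-0.44, 1, 0.7, 0, -0.44, 1, 0.7, 0, -0.44, 1, 0.7, 0, -0.44, 1, 0.7, 0, -0.44, 1, 0.7, 0]'

```text
t: 8.7
tool_pos: [0.3896, -0.1171, 0.2307]
orientation: [[0.999, -0.048, 0.0], [-0.048, -0.999, 0.0], [0.0, -0.0, -1.0]]
force: [0.2, -0.1, 0.8]
opening: 0.093
finger_force: 0.0
```

```bash
python3 - <<'E'
from h import *
plan([[-272,140,120],[-272,140,20],[-272,140,-1]],0)
cv2.imwrite("pics/b.png",env.get_image("top"))
E
```

```text
t 8.7 press pos [-231.4  142.1  177.2] F [ 0.2 -0.1  0.8] open 0.0929974057701513 j6 69.41365785800687
[-272, 140, 120] [0.014, 0.271, 0.382] -0.0001
[-272, 140, 20] [0.014, 0.271, 1.048] -0.0001
[-272, 140, -1] [0.014, 0.271, 1.188] -0.0001
```

Emit:
jog_arm --commands '[0.014, 0.271, 0.3, 0, 0.014, 0.271, 0.6, 0, 0.014, 0.271, 0.85, 0, 0.014, 0.271, 0.98, 0, 0.014, 0.271, 1, 0, 0.014, 0.271, 1, 0]'

```text
t: 9.5
tool_pos: [0.3903, -0.1579, 0.0814]
orientation: [[0.999, -0.046, 0.001], [-0.046, -0.999, -0.001], [0.001, 0.001, -1.0]]
force: [-0.1, 0.4, 0.4]
opening: 0.0927
finger_force: 0.0
```

```bash
python3 - <<'E'
from h import *
plan([[-272,140,0],[-272,140,-1],[-272,52.5,-1]],0)
E
```

```text
t 9.5 press pos [-272.2  139.6   27.9] F [-0.1  0.4  0.4] open 0.09269436279037167 j6 64.25120252163698
[-272, 140, 0] [-0.003, -0.001, 0.186] 0.0004
[-272, 140, -1] [-0.003, -0.001, 0.193] 0.0004
[-272, 52.5, -1] [0.58, -0.0, 0.194] 0.0004
```

Emit:
jog_arm --commands '[0, 0, 0.1, 0, 0, 0, 0.17, 0, 0, 0, 0.19, 0, 0, 0, 0.19, 0, 0.05, 0, 0.19, 0, 0.1, 0, 0.19, 0, 0.15, 0, 0.19, 0, 0.2, 0, 0.19, 0, 0.25, 0, 0.19, 0, 0.3, 0, 0.19, 0, 0.35, 0, 0.19, 0, 0.4, 0, 0.19, 0, 0.45, 0, 0.19, 0, 0.49, 0, 0.19, 0, 0.52, 0, 0.19, 0, 0.54, 0, 0.19, 0]'

```text
t: 11.5
tool_pos: [0.4696, -0.1614, 0.052]
orientation: [[0.999, -0.046, -0.002], [-0.046, -0.999, 0.001], [-0.002, -0.001, -1.0]]
force: [-9.7, 0.3, 7.1]
opening: 0.0933
finger_force: 4.2
```

```bash
python3 - <<'E'
from h import *
plan([[-272,52.5,-1]],0)
E
```

```text
t 11.5 press pos [-272.    60.2   -1.5] F [-9.7  0.3  7.1] open 0.09328403122698845 j6 68.30923012372244
[-272, 52.5, -1] [0.051, 0.0, -0.003] 0.0003
```

Emit:
jog_arm --commands '[0.02, 0, -0.005, 0, 0.035, 0, -0.005, 0, 0.045, 0, -0.005, 0, 0.05, 0, -0.005, 0, 0.05, 0, -0.005, 0]'

```text
t: 12.12
tool_pos: [0.4758, -0.162, 0.0526]
orientation: [[0.999, -0.047, -0.005], [-0.047, -0.999, 0.001], [-0.005, -0.001, -1.0]]
force: [-13.3, -1.4, 8.1]
opening: 0.0928
finger_force: 6.5
```

```bash
python3 - <<'E'
from h import *
plan([[-272,52.5,-1]],0)
E
```

```text
t 12.125 press pos [-272.2   53.9   -0.9] F [-13.3  -1.4   8.1] open 0.09276338976853811 j6 68.63375789687143
[-272, 52.5, -1] [0.01, -0.001, 0.001] 0.0002
```

Emit:
jog_arm --commands '[0.015, 0, 0, 0, 0.025, 0, 0, 0, 0.03, 0, 0, 0, 0.03, 0, 0, 0]'

```text
t: 12.62
tool_pos: [0.4762, -0.1618, 0.0524]
orientation: [[0.999, -0.046, -0.014], [-0.046, -0.999, 0.003], [-0.014, -0.002, -1.0]]
force: [-35.9, -4.8, 26.6]
opening: 0.0928
finger_force: 18.0
```

Emit:
jog_arm --commands '[-0.1, 0, 0, 0, -0.12, 0, -0.2, 0, -0.12, 0, -0.45, 0, 0.32, 0.7, -0.45, -0.5, 0.32, 0.7, -0.45, -0.5, 0.32, 0.7, -0.45, -0.5, 0.32, 0.7, -0.45, -0.5, 0.32, 0.7, -0.45, -0.5, 0.32, 0.7, -0.45, -0.5, 0.32, 0.7, -0.45, -0.5, 0.32, 0.7, -0.45, -0.5, 0.32, 0.7, -0.45, -0.5, 0.32, 0.7, -0.45, -0.5, 0.32, 0.7, -0.45, -0.5]' --fingers 46

```text
t: 14.38
tool_pos: [0.5254, -0.2697, 0.1205]
orientation: [[0.049, 0.999, 0.001], [0.999, -0.049, -0.0], [-0.0, 0.001, -1.0]]
force: [0.4, -0.1, -0.6]
opening: 0.0458
finger_force: 0.0
```

```bash
python3 - <<'E'
from h import *
plan([[-372,2,60],[-372,2,-1]],90)
a=env.get_image("top")[135:250,140:390]
b=env.get_image("side")[155:310,205:345]
cv2.imwrite("pics/d.png",cv2.resize(a,None,fx=3.2,fy=3.2,interpolation=cv2.INTER_CUBIC))
E
```

```text
t 14.375 press pos [-377.5   -0.7   67. ] F [ 0.4 -0.1 -0.6] open 0.04584480198442227 j6 -28.91141182558694
[-372, 2, 60] [0.037, -0.018, 0.047] -0.0005
[-372, 2, -1] [0.037, -0.018, 0.453] -0.0005
```

View pics/d.png

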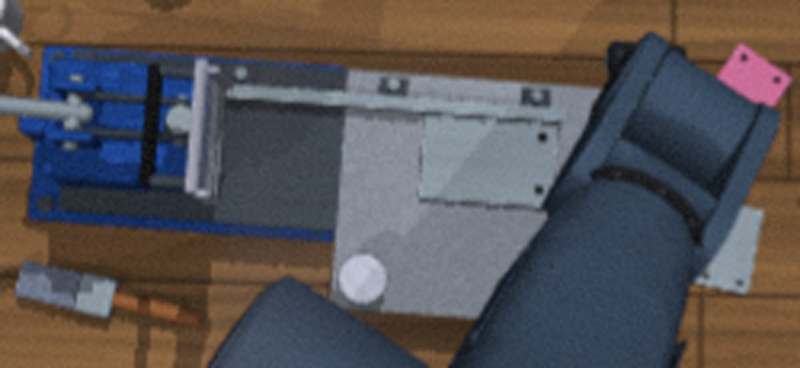

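The plate is now flush on the fence, with crop corners about (422,113), (558,122), (552,209), (420,199). The guard is up and the tin and vee block are untouched. Next I'll descend behind the plate and push it along the feed.

Emit:
jog_arm --commands '[0.037, -0.018, 0.15, 0, 0.037, -0.018, 0.3, 0, 0.037, -0.018, 0.42, 0, 0.037, -0.018, 0.453, 0, 0.037, -0.018, 0.453, 0, 0.15, -0.018, 0.453, 0, 0.25, -0.018, 0.453, 0, 0.3, -0.018, 0.453, 0, 0.35, -0.018, 0.453, 0, 0.4, -0.018, 0.453, 0, 0.45, -0.018, 0.453, 0, 0.5, -0.018, 0.453, 0, 0.55, -0.018, 0.453, 0, 0.6, -0.018, 0.453, 0, 0.65, -0.018, 0.453, 0, 0.7, -0.018, 0.453, 0, 0.75, -0.018, 0.453, 0, 0.8, -0.018, 0.453, 0, 0.85, -0.018, 0.453, 0, 0.9, -0.018, 0.453, 0]'

```text
t: 16.98
tool_pos: [0.5289, -0.1349, 0.0528]
orientation: [[0.047, 0.999, 0.0], [0.999, -0.047, -0.001], [-0.001, 0.0, -1.0]]
force: [-2.4, -5.7, 1.3]
opening: 0.0458
finger_force: 2.8
```

```bash
python3 - <<'E'
from h import *
plan([[-90,2,-.5],[-77.5,2,-.5]],90)
E
```

```text
t 16.975 press pos [-242.7    2.2   -0.7] F [-2.4 -5.7  1.3] open 0.045840038470607934 j6 -16.44152839468924
[-90, 2, -0.5] [1.018, 0.002, -0.003] 0.0001
[-77.5, 2, -0.5] [1.101, 0.002, -0.003] 0.0001
```

Emit:
jog_arm --commands '[0.05, 0, 0, 0, 0.1, 0, 0, 0, 0.15, 0, 0, 0, 0.2, 0, 0, 0, 0.25, 0, 0, 0, 0.3, 0, 0, 0, 0.35, 0, 0, 0, 0.4, 0, 0, 0, 0.45, 0, 0, 0, 0.5, 0, 0, 0, 0.55, 0, 0, 0, 0.6, 0, 0, 0, 0.65, 0, 0, 0, 0.7, 0, 0, 0, 0.75, 0, 0, 0, 0.8, 0, 0, 0, 0.85, 0, 0, 0, 0.9, 0, 0, 0, 0.94, 0, 0, 0, 0.96, 0, 0, 0]'

```text
t: 19.48
tool_pos: [0.5357, 0.0091, 0.0528]
orientation: [[0.047, 0.999, 0.0], [0.999, -0.047, -0.001], [-0.001, 0.001, -1.0]]
force: [-0.6, -5.7, 3.1]
opening: 0.0459
finger_force: 3.1
```

Emit:
jog_arm --commands '[0.03, 0, 0, 0, 0.05, 0, 0, 0, 0.07, 0, 0, 0, 0.08, 0, 0, 0, 0.08, 0, 0, 0]'

```text
t: 20.1
tool_pos: [0.5362, 0.021, 0.0527]
orientation: [[0.047, 0.999, 0.0], [0.999, -0.047, -0.0], [-0.0, 0.0, -1.0]]
force: [-1.1, -4.0, 5.0]
opening: 0.0458
finger_force: 2.2
```

```bash
python3 - <<'E'
from h import *
plan([[-77.5,2,-.5]],90)
E
```

```text
t 20.1 press pos [-86.6   2.2  -0.8] F [-1.1 -4.   5. ] open 0.04580142511243052 j6 -0.007079667362270633
[-77.5, 2, -0.5] [0.06, 0.001, -0.002] 0.0001
```

Emit:
jog_arm --commands '[0.02, 0, 0, 0, 0.04, 0, 0, 0, 0.05, 0, 0, 0, 0.06, 0, 0, 0, 0.065, 0, 0, 0, 0.065, 0, 0, 0]'

```text
t: 20.85
tool_pos: [0.5366, 0.0283, 0.0528]
orientation: [[0.046, 0.999, -0.0], [0.999, -0.046, -0.004], [-0.004, 0.0, -1.0]]
force: [-2.9, -24.1, 3.9]
opening: 0.0461
finger_force: 12.4
```

Emit:
jog_arm --commands '[0.01, 0, 0, 0, 0.015, 0, 0, 0, 0.015, 0, 0, 0]'

```text
t: 21.22
tool_pos: [0.5366, 0.0286, 0.0528]
orientation: [[0.045, 0.999, -0.0], [0.999, -0.045, -0.007], [-0.007, -0.0, -1.0]]
force: [-3.3, -40.1, 6.3]
opening: 0.046
finger_force: 20.1
```

```bash
python3 - <<'E'
from h import *
plan([[-77.5,2,-.5]],90)
a=env.get_image("top")[135:250,140:290]
b=env.get_image("side")[140:260,215:325]
cv2.imwrite("pics/e.png",np.hstack([cv2.resize(a,(400*150*4//600,460)),cv2.resize(b,(400,460),interpolation=cv2.INTER_CUBIC)]))
E
```

```text
t 21.225 press pos [-78.9   2.2  -0.7] F [ -3.3 -40.1   6.3] open 0.04597565535130765 j6 1.2785788700800405
[-77.5, 2, -0.5] [0.01, 0.001, -0.002] 0.0005
```

View pics/e.png

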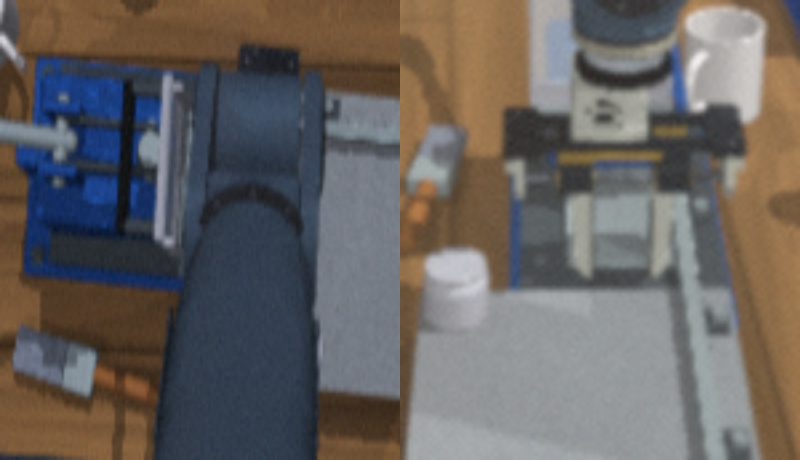

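Firm contact with the back stop: force went from 24 to 40 N with almost no motion. I'll back off, lift and check the seating.

Emit:
jog_arm --commands '[-0.1, 0, 0, 0, -0.25, 0, 0, 0, -0.3, 0, -0.2, 0, -0.4, 0, -0.5, 0, -0.5, 0, -0.9, 0, -0.5, 0, -1, 0, -0.5, 0, -1, 0]'

```text
t: 22.2
tool_pos: [0.5333, -0.0415, 0.2027]
orientation: [[0.047, 0.999, 0.001], [0.999, -0.047, 0.0], [0.0, 0.001, -1.0]]
force: [-0.5, -0.1, -0.6]
opening: 0.0458
finger_force: 0.0
```

Emit:
jog_arm --commands '[-0.2, -0.9, -0.6, 0.5, -0.2, -0.9, -0.6, 0.5, -0.2, -0.9, -0.6, 0.5, -0.2, -0.9, -0.6, 0.5, -0.2, -0.9, -0.6, 0.5, -0.2, -0.9, -0.6, 0.5, -0.2, -0.9, -0.6, 0.5, -0.2, -0.9, -0.6, 0.5, -0.2, -0.9, -0.6, 0.5, -0.2, -0.9, -0.6, 0.5]' --fingers 26

```text
t: 23.45
tool_pos: [0.3965, -0.0649, 0.2908]
orientation: [[0.999, -0.046, -0.003], [-0.046, -0.999, 0.001], [-0.003, -0.001, -1.0]]
force: [-0.5, 0.0, -0.0]
opening: 0.0262
finger_force: 0.0
```

```bash
python3 - <<'E'
from h import *
plan([[71,15.5,286]],0)
t=env.get_image("top");s=env.get_image("side");cv2.imwrite("pics/t2.png",t);cv2.imwrite("pics/s2.png",s)
a=t[145:225,190:290];b=s[165:250,225:310]
print(a.shape)
cv2.imwrite("pics/f.png",np.hstack([cv2.resize(a,(400,320),interpolation=cv2.INTER_CUBIC),cv2.resize(b,(320,320),interpolation=cv2.INTER_CUBIC)]))
E
```

```text
t 23.45 press pos [-179.   137.8  237.3] F [-0.5  0.  -0. ] open 0.026231580796532573 j6 76.66454664005867
[71, 15.5, 286] [0.816, -1.666, -0.325] 0.0004
(80, 100, 3)
```

View pics/f.png

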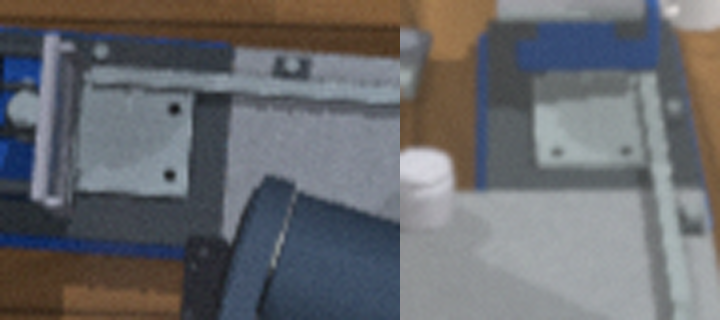

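```bash
python3 - <<'E'
from h import *
f=lambda p:np.array(p,float)/4+[190,145]-.37
for n,z,p in(("plate trailing corners",.057,[[192,92],[188,194]]),("lower edge lead",.057,[[80,190]]),("fence",.064,[[90,83],[398,98]])):
    print(n,[W2P(w).round(1).tolist() for w in onz("top",f(p),z)])
t=cv2.imread("pics/t2.png")
# edge profiles: along columns, gradient of gray for lower plate edge
g=cv2.GaussianBlur(cv2.cvtColor(t,cv2.COLOR_BGR2GRAY),(5,3),0).astype(float)
pts=[]
for u in range(214,236):
    c=np.diff(g[186:201,u]);k=c.argmin();
    d=0
    if 0<k<len(c)-1: d=.5*(c[k-1]-c[k+1])/(c[k-1]-2*c[k]+c[k+1])
    pts.append([u,186.5+k+d])
w=np.array([W2P(x) for x in onz("top",pts,.057)]);print(w[:,:2].round(1).tolist());q=np.polyfit(w[:,0],w[:,1],1);print(q,"edge y at -20:",np.polyval(q,-20))
E
```

```text
plate trailing corners [[-67.8, -43.2, 3.5], [-71.0, 42.6, 3.5]]
lower edge lead [[19.0, 45.9, 3.5]]
fence [[17.3, -43.5, 10.5], [-239.6, -49.7, 10.5]]
[[4.5, 45.4], [1.1, 45.1], [-2.2, 44.7], [-5.5, 44.5], [-8.8, 44.4], [-12.2, 44.2], [-15.5, 44.1], [-18.9, 44.2], [-22.2, 44.5], [-25.6, 45.0], [-29.0, 45.6], [-32.4, 45.7], [-35.7, 45.8], [-39.0, 45.5], [-42.3, 45.2], [-45.7, 44.9], [-49.0, 44.6], [-52.3, 44.3], [-55.6, 44.3], [-59.0, 44.2], [-62.3, 44.0], [-65.6, 43.7]]
[7.22979814e-03 4.49471557e+01] edge y at -20: 44.8025597064468
```

The plate is seated: trailing edge at x ≈ -69, outer edge at y ≈ +44.8, and the slope ≈ 0.007 rad. I'll regrip the handle and lower the guard.

Emit:
jog_arm --commands '[0, 0, -0.33, 0, 0.3, -0.3, -0.35, 0, 0.5, -0.9, -0.35, 0, 0.5, -0.9, -0.35, 0, 0.5, -0.9, -0.35, 0, 0.5, -0.9, -0.35, 0]'

```text
t: 24.3
tool_pos: [0.4779, 0.0655, 0.3445]
orientation: [[0.999, -0.046, -0.001], [-0.046, -0.999, -0.0], [-0.001, 0.0, -1.0]]
force: [-0.9, 0.3, 0.6]
opening: 0.0261
finger_force: 0.0
```

```bash
python3 - <<'E'
from h import *
g=W2P([.5296,.1769,.2468]);print(g)
plan([[g[0],g[1],286],[g[0],g[1],g[2]]],0)
E
```

```text
[ 68.8151731   16.15957771 193.3       ]
t 24.3 press pos [-44.9  62.6 291. ] F [-0.9  0.3  0.6] open 0.026127554971560777 j6 94.92387283045686
[np.float64(68.81517309570253), np.float64(16.1595777113296), 286] [0.31, -0.758, 0.033] 0.0003
[np.float64(68.81517309570253), np.float64(16.1595777113296), np.float64(193.3)] [0.311, -0.758, 0.651] 0.0003
```

Emit:
jog_arm --commands '[0.31, -0.758, 0.03, 0, 0.31, -0.758, 0.03, 0, 0.31, -0.758, 0.03, 0, 0.31, -0.758, 0.03, 0, 0.31, -0.758, 0.2, 0, 0.31, -0.758, 0.4, 0, 0.31, -0.758, 0.58, 0, 0.31, -0.758, 0.65, 0, 0.31, -0.758, 0.65, 0]'

```text
t: 25.42
tool_pos: [0.5299, 0.1764, 0.2478]
orientation: [[0.999, -0.048, -0.0], [-0.048, -0.999, -0.0], [-0.0, 0.0, -1.0]]
force: [-0.5, 0.3, 0.3]
opening: 0.0258
finger_force: 0.0
```

Emit:
jog_arm --commands '[0, 0, 0, 0, 0, 0, 0, 0, 0, 0, 0, 0, 0, 0, 0, 0]' --fingers 0 --force 25

```text
t: 25.92
tool_pos: [0.5304, 0.1773, 0.2484]
orientation: [[0.999, -0.047, 0.002], [-0.047, -0.999, 0.0], [0.002, -0.0, -1.0]]
force: [-0.4, -1.8, 6.1]
opening: 0.013
finger_force: 25.0
```

```bash
python3 - <<'E'
from h import *
plan([])
# commanded ~ (48.8,115.1) rel hinge
arc2((48.8,115.1),113,54,12)
E
```

```text
t 25.925 press pos [ 69.3  15.4 194.9] F [-0.4 -1.8  6.1] open 0.013000332353713473 j6 106.41369820717455
end (np.float64(-73.47315653655915), np.float64(101.12712429686843))
0, 0.067, -0.025, 0, 0, 0.136, -0.044, 0, 0, 0.206, -0.057, 0, 0, 0.277, -0.065, 0, 0, 0.348, -0.066, 0, 0, 0.420, -0.061, 0, 0, 0.490, -0.050, 0, 0, 0.560, -0.032, 0, 0, 0.627, -0.009, 0, 0, 0.693, 0.019, 0, 0, 0.756, 0.054, 0, 0, 0.815, 0.093, 0
```

Emit:
jog_arm --commands '[0, 0.067, -0.025, 0, 0, 0.136, -0.044, 0, 0, 0.206, -0.057, 0, 0, 0.277, -0.065, 0, 0, 0.348, -0.066, 0, 0, 0.42, -0.061, 0, 0, 0.49, -0.05, 0, 0, 0.56, -0.032, 0, 0, 0.627, -0.009, 0, 0, 0.693, 0.019, 0, 0, 0.756, 0.054, 0, 0, 0.815, 0.093, 0, 0, 0.815, 0.093, 0]'

```text
t: 27.55
tool_pos: [0.5239, 0.054, 0.2325]
orientation: [[0.999, -0.048, -0.001], [-0.048, -0.999, -0.001], [-0.001, 0.002, -1.0]]
force: [-0.8, -2.7, -5.3]
opening: 0.0132
finger_force: 25.0
```

```bash
python3 - <<'E'
from h import *
arc2((-73.5,101.1),54,-12,14)
E
```

```text
end (np.float64(-122.26845009172571), np.float64(-25.988961352219917))
0, 0.054, 0.042, 0, 0, 0.104, 0.089, 0, 0, 0.150, 0.140, 0, 0, 0.191, 0.194, 0, 0, 0.229, 0.252, 0, 0, 0.261, 0.312, 0, 0, 0.288, 0.375, 0, 0, 0.310, 0.440, 0, 0, 0.326, 0.507, 0, 0, 0.337, 0.575, 0, 0, 0.343, 0.643, 0, 0, 0.342, 0.711, 0, 0, 0.337, 0.780, 0, 0, 0.325, 0.847, 0
```

Emit:
jog_arm --commands '[0, 0.054, 0.042, 0, 0, 0.104, 0.089, 0, 0, 0.15, 0.14, 0, 0, 0.191, 0.194, 0, 0, 0.229, 0.252, 0, 0, 0.261, 0.312, 0, 0, 0.288, 0.375, 0, 0, 0.31, 0.44, 0, 0, 0.326, 0.507, 0, 0, 0.337, 0.575, 0, 0, 0.343, 0.643, 0, 0, 0.342, 0.711, 0, 0, 0.337, 0.78, 0, 0, 0.325, 0.847, 0, 0, 0.325, 0.847, 0]'

```text
t: 29.42
tool_pos: [0.522, 0.0083, 0.1055]
orientation: [[0.999, -0.047, 0.0], [-0.047, -0.999, 0.003], [-0.0, -0.003, -1.0]]
force: [0.0, 18.0, -0.1]
opening: 0.0132
finger_force: 25.0
```

Emit:
jog_arm --commands '[0, -0.015, 0.02, 0, 0, -0.02, 0.04, 0, 0, -0.025, 0.05, 0, 0, -0.025, 0.06, 0, 0, -0.025, 0.06, 0]'

```text
t: 30.05
tool_pos: [0.524, 0.0094, 0.0999]
orientation: [[0.999, -0.046, 0.005], [-0.046, -0.999, -0.002], [0.005, 0.001, -1.0]]
force: [-6.8, -1.0, 30.6]
opening: 0.0131
finger_force: 25.0
```

Emit:
jog_arm --commands '[0, -0.005, 0.01, 0, 0, -0.005, 0.02, 0, 0, -0.005, 0.025, 0, 0, -0.005, 0.025, 0]'

```text
t: 30.55
tool_pos: [0.5259, 0.0093, 0.0973]
orientation: [[0.999, -0.046, 0.01], [-0.046, -0.999, -0.003], [0.01, 0.003, -1.0]]
force: [-4.1, -5.4, 37.0]
opening: 0.0133
finger_force: 25.0
```

Force suggests the end stop. To be sure, I'll release, then press on the bar with closed fingertips. The closed bar's top should be at z = 0.114.

Emit:
jog_arm --commands '[0, 0, 0, 0, 0, 0, 0, 0, 0, 0, 0, 0, 0, 0, -0.2, 0, 0, 0, -0.35, 0, 0, 0, -0.35, 0]' --fingers 40

```text
t: 31.3
tool_pos: [0.5228, 0.0109, 0.1471]
orientation: [[0.999, -0.047, 0.002], [-0.047, -0.999, -0.0], [0.002, 0.0, -1.0]]
force: [0.8, 0.0, -0.4]
opening: 0.0397
finger_force: 0.0
```

Emit:
jog_arm --commands '[0, 0, 0, 0, 0, 0, 0, 0, 0, 0, 0, 0, 0, 0, 0, 0, 0, 0, 0, 0, 0, 0, 0.1, 0, 0, 0, 0.15, 0, 0, 0, 0.15, 0]' --fingers 0

```text
t: 32.3
tool_pos: [0.5216, 0.011, 0.1227]
orientation: [[0.999, -0.047, -0.002], [-0.047, -0.999, 0.0], [-0.002, -0.0, -1.0]]
force: [0.4, 0.1, 0.0]
opening: 0.0004
finger_force: 0.0
```

Emit:
jog_arm --commands '[0, 0, 0.02, 0, 0, 0, 0.035, 0, 0, 0, 0.05, 0, 0, 0, 0.06, 0, 0, 0, 0.06, 0]'

```text
t: 32.92
tool_pos: [0.5221, 0.011, 0.1146]
orientation: [[0.999, -0.047, -0.0], [-0.047, -0.999, 0.0], [-0.0, -0.0, -1.0]]
force: [-1.1, -0.7, -0.2]
opening: 0.0007
finger_force: 0.0
```

Emit:
jog_arm --commands '[0, 0, 0.01, 0, 0, 0, 0.015, 0, 0, 0, 0.015, 0]'

```text
t: 33.3
tool_pos: [0.5224, 0.011, 0.1135]
orientation: [[0.999, -0.047, 0.001], [-0.047, -0.999, -0.0], [0.001, 0.0, -1.0]]
force: [-3.0, 1.0, 13.3]
opening: 0.0003
finger_force: 6.8
```

Emit:
jog_arm --commands '[0, 0, 0.01, 0, 0, 0, 0.02, 0, 0, 0, 0.02, 0]'

```text
t: 33.67
tool_pos: [0.5226, 0.0109, 0.1131]
orientation: [[0.999, -0.047, 0.002], [-0.047, -0.999, -0.0], [0.002, 0.0, -1.0]]
force: [-16.4, 0.1, 45.7]
opening: 0.0007
finger_force: 22.9
```

Emit:
jog_arm --commands '[0, 0, -0.1, 0, 0, 0, -0.4, 0, 0, 0, -0.8, 0, 0, 0, -1, 0, 0, 0, -1, 0]'

```text
t: 34.3
tool_pos: [0.523, 0.0109, 0.2615]
orientation: [[0.999, -0.047, 0.004], [-0.047, -0.999, -0.0], [0.004, 0.0, -1.0]]
force: [0.1, -0.8, -0.7]
opening: 0.0006
finger_force: 0.0
```

Emit:
jog_arm --commands '[-0.8, 0.6, 0, 0, -0.8, 0.6, 0, 0, -0.8, 0.6, 0, 0, -0.8, 0.6, 0, 0, -0.8, 0.6, 0, 0]'

```text
t: 34.92
tool_pos: [0.3986, -0.073, 0.2589]
orientation: [[0.999, -0.047, -0.001], [-0.047, -0.999, 0.0], [-0.001, -0.0, -1.0]]
force: [-0.4, -0.9, 0.2]
opening: 0.0004
finger_force: 0.0
```

```bash
python3 - <<'E'
from h import *
t=env.get_image("top");s=env.get_image("side")
a=t[135:250,140:290];b=s[155:310,205:325]
cv2.imwrite("pics/z.png",np.hstack([cv2.resize(a,(450,345),interpolation=cv2.INTER_CUBIC),cv2.resize(b,(267,345),interpolation=cv2.INTER_CUBIC)]))
E
```

```text
(no output)
```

View pics/z.png

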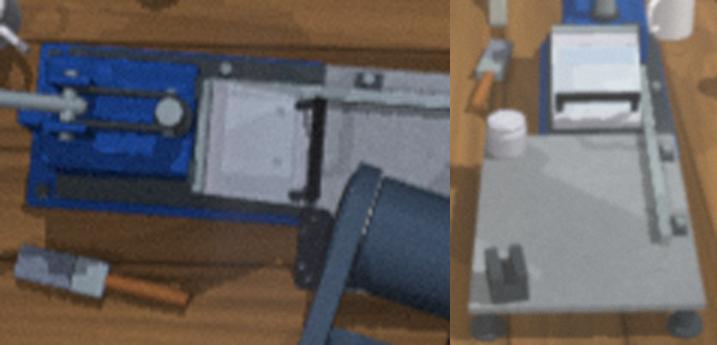

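The guard is closed over the plate, with its handle at about (315,150). The holes show through the pane near (280,130), the tin and vee block are in place, and the arm is clear. Handing in.

```bash
python3 -c "
from station import env
print(env.sign_off())"
```

```text
the job is handed in; nothing more can be done
None
```

I handed the job in at about 35 s of the 72 s: the plate is seated against the fence and back stop, the guard is fully closed over it, and nothing else on the bench was touched; `sign_off` gave no verdict.

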